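# Sweep the loose nuts into the parts tray

### The job

Four hexagon nuts taken off a pump flange lie scattered on the bench in front of the open-fronted parts tray. With your fingertips sweep all four along the bench top, through the tray's open front, until each lies wholly inside the tray. Slide them gently, without pinching, lifting or flicking them, and leave the coupling, the nozzle tip and the spanner where they are.

Things in the scene. Friction and masses are not known exactly. Their poses are not given: they have to be found in the camera images.
- tray: Grey sheet-steel parts tray, screwed to the bench. Floor 130 mm deep (own x -65 to +65), 360 mm wide (own y), 2 mm thick; walls 32 mm high, 3 mm thick on both sides and at the back (+x). The front (-x) is open, 354 mm between the walls. Origin: centre of the floor's underside, at bench height. x points from the open front to the back wall. A 25 mm screw flange lies behind.
- tray_mouth (a point): Middle of the tray's mouth edge, level with the bench top, 83 mm in front of the tray's origin (its own x = -83 mm). From this edge a lip slopes up over 18 mm to the tray's 2 mm thick floor, along the full width of the open front, so that parts slide in. Axes as the tray's.
- nut1_center (a point): The centre, half-way up, of loose hexagon nut 1 of four alike: zinc-plated steel, 30 mm across flats (35 mm across corners), 16 mm high, 20 mm bore, about 65 g, lying flat on the bench top, centre 8 mm above it. It slides, it does not roll. Turned any way.
- nut2_center (a point): The centre, half-way up, of loose hexagon nut 2 of four alike: zinc-plated steel, 30 mm across flats (35 mm across corners), 16 mm high, 20 mm bore, about 65 g, lying flat on the bench top, centre 8 mm above it. It slides, it does not roll. Turned any way.
- nut3_center (a point): The centre, half-way up, of loose hexagon nut 3 of four alike: zinc-plated steel, 30 mm across flats (35 mm across corners), 16 mm high, 20 mm bore, about 65 g, lying flat on the bench top, centre 8 mm above it. It slides, it does not roll. Turned any way.
- nut4_center (a point): The centre, half-way up, of loose hexagon nut 4 of four alike: zinc-plated steel, 30 mm across flats (35 mm across corners), 16 mm high, 20 mm bore, about 65 g, lying flat on the bench top, centre 8 mm above it. It slides, it does not roll. Turned any way.
- coupling_center (a point): Bystander: the centre, half-way up, of a small aluminium claw coupling with a black seal, 53 mm in diameter (about 56 mm over its grip ribs), 46 mm high, standing loose face up among the nuts.
- nozzle_tip_center (a point): Bystander: the centre, half-way up, of a brass nozzle tip, a tapering cone 37 mm in diameter at most and 60 mm high, standing loose left of the nuts as seen facing into the tray.
- spanner: Bystander: red coupling spanner lying loose right of the nuts as seen facing into the tray, 235 mm long along its own x (from -112 mm to +123 mm), shank 20 mm wide and 8 mm high, boss 22 mm high at its -x end, hook bending to its +y side as far as +75 mm at its +x end. Origin on the bench, in the line of the shank.
Not all that is in view belongs to the job. What is shaped like the part that bears nut4_center but brown or purple is not meant.

How it is judged:
By the outcome, as a careful person would: the job done as asked, in the order asked, and still so for the second after the job is handed in, with the robot touching nothing.
It also fails if it takes over 54 s, if anything falls off the work surface, if the arm or the gripper's body presses on something with over 40 N, if the wrist force passes 120 N, or if a joint passes its speed limit or range.

### The arm

A 6-joint arm with a two-finger parallel gripper is mounted at the origin on the work surface. World frame = base frame: x ahead of the robot, y to its left, z up, the work surface at z = 0. Lengths are in mm, angles in rad, forces in N, time in s.
With the tool pointing down it reaches from about 350 to 975 mm from the base axis. Payload 7.1 kg.
Tool frame: the origin (TCP) lies at the very end of the fingers, on their centre line; the grasp point (between the pads) lies 19 mm behind it; x points along the fingers, y is the direction in which the jaws open and shut, and the axes are right-handed (so a half turn about x gives the same grasp; the last joint's range is limited). The gripper opens to 88 mm and grips with 3 to 60 N. Pads are 20 mm wide; open, the fingers measure 115 mm over their backs; the gripper's body (75 mm by 178 mm) begins 61 mm behind the grasp point.
Start: joints at [-1.146, 0.423, 1.63, -0, 1.089, -0.019], TCP at [268.373, -564.429, 222.675] pointing down, gripper open.
Joint ranges: [-3, 3], [-0.9, 2.11], [0.09, 2.58], [-1.31, 4.45], [0.11, 2.69], [-2.54, 2.54]. Speed limits (rad/s): [2.39, 2.39, 3.01, 3.14, 3.14, 3.14].

### API

Orientations are given as a rotation vector (axis times angle).
In Python, from workcell import ctrl gives the robot as it stands. The module is installed in compiled form; this text tells all that it offers.
- The arm moves only by the tool carry_out, never from a script. Its argument "commands" is a list of rows, each a list of 6 numbers: the shift along the tool's x, y, z in m, then the turn, a rotation vector about the tool's x, y, z in degrees. In form: [[tx, ty, tz, rx, ry, rz], ...]. A call has 1 to 8 rows; each row shifts and turns the pose as measured when the row begins, along the tool's axes as they then stand; what a row does not reach is not made up. A row lasts 1/8 s, in which the tool goes at most 62.5 mm and 10.7 degrees, less where a joint would pass 70% of its speed; a pose out of reach is approached as far as the arm can. A call with a gripper value outside its range is refused whole. "grip" is the closure, from 0 (fully open) to 1 (shut), set as the call begins (left out, the last holds). The fingers move at their own pace and stop on an object; the grip force is fixed at half the most. Time passes only in rows, so rows that do not move let the fingers close. It gives the time, the measured TCP pose, the force and the opening at its end, in the units of the state.
- ctrl.get_obs(): the state, without advancing time (a new reading comes with each control period).
- ctrl.get_image(name): name is "side" or "top" or "wrist"; returns a dict with "pixels" (480x640x3 uint8, blue, green, red), "intrinsics" (3x3 intrinsics, pixels), "rvec" (rotation vector, rad) and "tvec" (3), from world to camera coordinates, as OpenCV has them. Camera axes: x right, y down, z forward; pixel columns grow to the right and rows downward; lengths in mm; the calibration is good to about 2 mm. The wrist camera is an equidistant fisheye: a pixel r from the principal point sees the ray r / f radians off the axis. A picture is of the moment at which its call begins. There is no depth.
- ctrl.close_job(): hands the job in, once; it reports no verdict.
The state is a dict: "t": time; "qpos": joint angles; "qvel": joint speeds; "joint_torque": joint torques, N m; "ee_pos": TCP position; "orientation": TCP orientation; "ft_force": force on the tool from outside, world axes, zero at the start; "moment": the same for the moment, N m; "width": finger opening in mm.
Only numpy, scipy, OpenCV 4.12 (cv2) and the standard library are available. Lean on these libraries where they do the work, as an engineer would, in place of code of your own. Each camera call takes 0.05 s, during which the arm holds its last target. There are 200 camera calls.

## Working session

There is one attempt and no reset: what is moved stays moved. The work goes in short steps, Python scripts to look and compute and a tool call to move; the robot and the scene stay as the last step left them, time stands still between calls to the robot, and variables do not carry over. Pictures are saved under pics/ and viewed, about 8 in all and at most 12, crops included, and the job is handed in when it is done.

Besides the shell and the picture viewer there is one more tool, called after "Emit:" in YAML: its name, and indented under it one key for each argument. carry_out: Moves the arm, as the interface text tells. Its arguments: {"type":"object","properties":{"commands":{"type":"array"},"grip":{"type":"number"}},"required":["commands"]}

```bash
mkdir -p pics; cat > h.py <<'E'
import numpy as np, cv2
from workcell import ctrl
def cam(n):
    d=ctrl.get_image(n); d={k:np.array(v) for k,v in d.items()}
    d['R']=cv2.Rodrigues(d['rvec'].astype(float))[0]; d['C']=-d['R'].T@d['tvec'].ravel(); return d
def ray(d,u,v):
    return d['R'].T@(np.linalg.inv(d['intrinsics'])@np.array([u,v,1.]))
def onz(d,u,v,z):
    r=ray(d,u,v); return d['C']+r*(z-d['C'][2])/r[2]
def proj(d,P):
    return cv2.projectPoints(np.array(P,float).reshape(-1,3),d['rvec'].astype(float),d['tvec'].astype(float),d['intrinsics'].astype(float),None)[0].reshape(-1,2)
E
python3 - <<'E'
from h import *
import pickle
D={}
for n in('top','side'):
    d=cam(n); D[n]=d; cv2.imwrite(f'pics/{n}0.png',d['pixels']); print(n,d['C'].round(),d['intrinsics'][0,0])
pickle.dump(D,open('d0.pkl','wb'))
o=ctrl.get_obs();print(o)
E
```

```text
top [367. -12. 967.] 518.8508356992759
side [473. 593. 592.] 442.2447599049459
{'t': 0.1, 'qpos': array([-1.14600080e+00,  4.23774473e-01,  1.63056867e+00, -8.73392501e-06,
        1.08860041e+00, -1.90022710e-02]), 'qvel': array([-0.00077376, -0.00028168, -0.00257835,  0.0001539 , -0.00130737,
       -0.00162274]), 'joint_torque': array([ 8.69337000e-04, -5.45609307e+01, -2.74323964e+01,  6.45243656e-02,
        1.87753339e-02, -5.60160618e-05]), 'ee_pos': array([ 268.17948125, -564.0073835 ,  221.9907967 ]), 'orientation': array([ 1.97570739,  0.44715422, -1.97627415]), 'ft_force': array([-0.73653757,  0.2556564 ,  0.20846853]), 'moment': array([ 0.01844833, -0.01713574, -0.0411467 ]), 'width': 87.9570545740461}
```

View pics/top0.png

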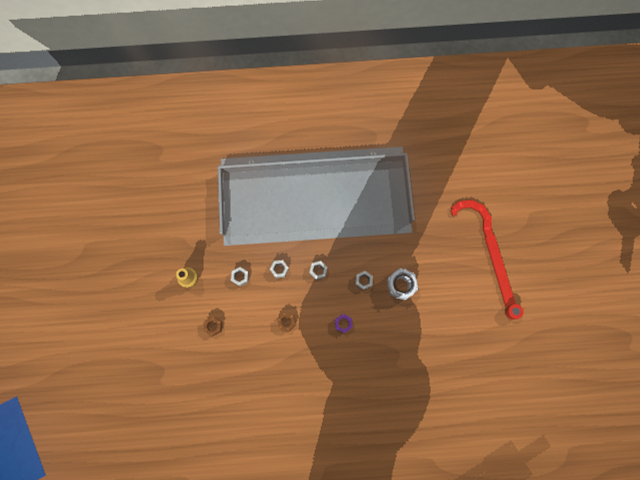

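View pics/side0.png

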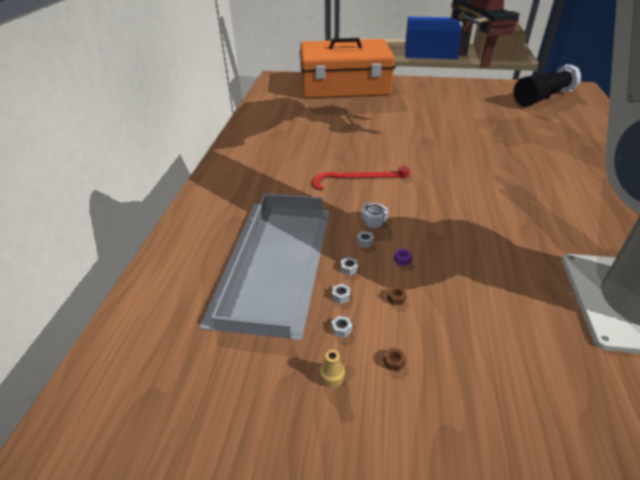

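The top view shows seven nut-shaped things. Four are zinc, at (240,276), (279,269), (318,270) and (364,281). Two are brown, at (213,326) and (287,320), and one is purple, at (344,324). The zinc ones fit the description. The coupling is at (403,284), the nozzle at (186,277) and the spanner on the right. In the side view the zinc nuts are at (342,326), (341,293), (349,266) and (365,240).

```bash
python3 - <<'E'
from h import *
import pickle
D=pickle.load(open('d0.pkl','rb'));T=D['top'];S=D['side']
def blob(d,u,v,w):
    p=d['pixels'][v-w:v+w+1,u-w:u+w+1].astype(int)
    m=((p[...,2]-p[...,0])<25).astype(np.uint8)   # grey (incl. bore excluded): wood is red>blue
    m=cv2.morphologyEx(m,cv2.MORPH_OPEN,np.ones((2,2),np.uint8))
    c=max(cv2.findContours(m,0,2)[0],key=cv2.contourArea)
    h=cv2.convexHull(c); x,y,ww,hh=cv2.boundingRect(h); M=cv2.moments(h)
    return np.array([M['m10']/M['m00']+u-w,M['m01']/M['m00']+v-w]),(ww,hh),cv2.contourArea(h)
def tri(a,b):
    r1,r2=ray(T,*a),ray(S,*b); A=np.stack([r1,-r2],1)
    s=np.linalg.lstsq(A,S['C']-T['C'],rcond=None)[0]
    p,q=T['C']+s[0]*r1,S['C']+s[1]*r2; return (p+q)/2,np.linalg.norm(p-q)
for a,b in zip([(240,276),(279,269),(318,270),(364,281),(403,284)],[(342,326),(341,293),(349,266),(365,240),(374,214)]):
    w=14 if a[0]<400 else 20
    ca,s1,A1=blob(T,*a,w);cb,s2,A2=blob(S,*b,14)
    p,e=tri(ca,cb); print(ca.round(1),s1,A1,cb.round(1),s2,'tri',p.round(1),'gap',e.round(1),'z12',onz(T,*ca,12)[:2].round(1))
for n,uv,z in [('mouthL',(224,245),0),('mouthR',(414,234),0),('backL',(221,166),32),('backR',(405,154),32),('nozzle',(182,273),60),('nozbase',(188,281),15),('spboss',(515,312),20),('sphook',(452,212),5),('purple',(344,324),10)]:
    print(n,onz(T,*uv,z)[:2].round(1))
c=T['pixels'][140:350,160:430]
cv2.imwrite('pics/c1.png',cv2.resize(c,None,fx=2.9,fy=2.8,interpolation=3))
E
```

```text
[240.5 277.1] (18, 19) 232.0 [342.1 327.1] (21, 21) tri [513.9 122.6   0.8] gap 0.9 z12 [512.6 121. ]
[279.8 269.5] (18, 18) 222.5 [341.6 294.2] (18, 19) tri [5.229e+02 4.830e+01 5.000e-01] gap 1.1 z12 [521.6  47.5]
[319.1 270.8] (17, 19) 226.0 [350.  266.5] (19, 18) tri [514.7 -25.2   1.3] gap 1.5 z12 [513.9 -25.1]
[364.6 281.1] (18, 19) 238.5 [366.2 239.9] (18, 17) tri [ 489.1 -108.7    1. ] gap 2.0 z12 [ 488.7 -107.7]
[403.  284.9] (31, 31) 702.5 [374.8 215.7] (27, 25) tri [ 475.6 -177.5   13. ] gap 1.7 z12 [ 476.5 -177.8]
mouthL [578.3 151.6]
mouthR [ 573.4 -211.4]
backL [725.4 146.9]
backR [ 724.  -205.3]
nozzle [520.  217.1]
nozbase [511.9 217.7]
spboss [ 412.  -373.1]
sphook [ 610.1 -287.9]
purple [413.3 -63.3]
```

View pics/c1.png

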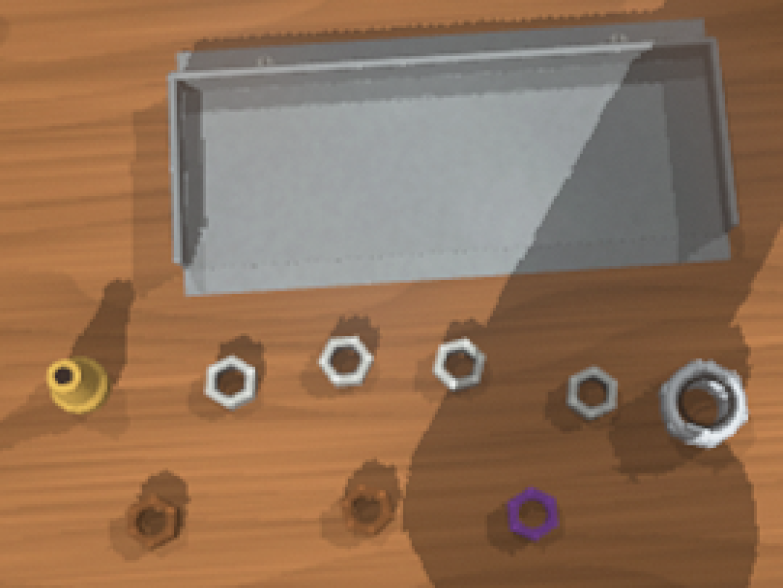

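The crop confirms the targets: the four bright zinc nuts in the front row, with the brown and purple ones behind them left out. I'll sweep one nut at a time with the fingers nearly shut (about 10 mm gap) to form a stable cradle.

```bash
cat >> h.py <<'E'
def st(tgt=None,yaw=True):
    o=ctrl.get_obs(); R=cv2.Rodrigues(np.array(o['orientation'],float))[0]
    print('t',o['t'],'pos',np.round(o['ee_pos'],1),'F',np.round(o['ft_force'],1),'w',round(o['width'],1)); print(R.round(3))
    if tgt is not None: print('shift tool mm',(R.T@(np.array(tgt)-o['ee_pos'])).round(1))
    Rt=np.array([[0,0,1],[0,1,0],[-1,0,0]],float)
    for s in (1,-1):
        G=Rt@np.diag([1,s,s]); print('rot deg tool',np.degrees(cv2.Rodrigues(R.T@G)[0].ravel()).round(2))
E
python3 -c "
from h import *
st([450,-107.5,80])"
```

```text
t 0.1 pos [ 268.2 -564.   222. ] F [-0.7  0.3  0.2] w 88.0
[[-0.001  0.429 -0.903]
 [ 0.001 -0.903 -0.429]
 [-1.    -0.001 -0.   ]]
shift tool mm [ 142.4 -334.  -360.2]
rot deg tool [-1.5457e+02 -1.0000e-01  2.0000e-02]
rot deg tool [2.543e+01 2.000e-02 8.000e-02]
```

Emit:
carry_out:
  commands:
    - [0,0,0,8.5,0,0]
    - [0,0,0,8.5,0,0]
    - [0,0,0,8.4,0,0]
    - [0,-0.045,-0.018,0,0,0]
    - [0,-0.045,-0.018,0,0,0]
    - [0,-0.045,-0.018,0,0,0]
    - [0,-0.045,-0.018,0,0,0]
    - [0,-0.045,-0.018,0,0,0]
  grip: 0.88

```text
t: 1.1
ee_pos: [361.7, -335.3, 219.3]
orientation: [-2.205, 0.017, 2.212]
ft_force: [0.7, 0.4, 0.2]
width: 12.1
```

```bash
python3 -c "
from h import *
st([450,-107.5,70])"
```

```text
t 1.1 pos [ 361.7 -335.3  219.3] F [0.7 0.4 0.2] w 12.1
[[-0.003 -0.02  -1.   ]
 [ 0.005 -1.     0.02 ]
 [-1.    -0.005  0.003]]
shift tool mm [ 150.2 -228.8  -84.1]
rot deg tool [178.83   0.47  -0.26]
rot deg tool [-1.17  0.16  0.3 ]
```

Emit:
carry_out:
  commands:
    - [0.02,-0.045,-0.018,0,0,0]
    - [0.02,-0.045,-0.018,0,0,0]
    - [0.02,-0.045,-0.018,0,0,0]
    - [0.02,-0.045,-0.018,0,0,0]
    - [0.02,-0.04,-0.01,-1.2,0.2,0.3]
    - [0.02,-0.008,-0.002,0,0,0]
    - [0.02,0,0,0,0,0]
    - [0,0,0,0,0,0]

```text
t: 2.1
ee_pos: [452.8, -98.0, 76.1]
orientation: [2.219, 0.005, -2.216]
ft_force: [0.3, 0.2, -0.0]
width: 10.3
```

```bash
python3 -c "
from h import *
st([452,-107.5,7])
d=cam('top');cv2.imwrite('pics/t2.png',cv2.resize(d['pixels'][130:360,160:440],None,fx=2.5,fy=2.5,interpolation=3))"
```

```text
t 2.1 pos [452.8 -98.   76.1] F [ 0.3  0.2 -0. ] w 10.3
[[ 0.001  0.006 -1.   ]
 [-0.002 -1.    -0.006]
 [-1.     0.002 -0.001]]
shift tool mm [69.1  9.4  1. ]
rot deg tool [-1.7964e+02  1.4000e-01 -1.2000e-01]
rot deg tool [ 0.36 -0.07 -0.09]
```

View pics/t2.png

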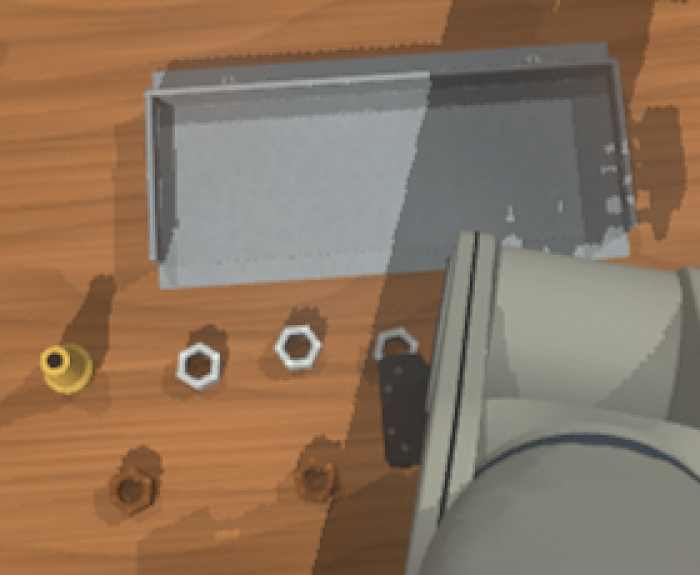

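The top view shows the arm over nut 4, with nuts 1 to 3 undisturbed. I'm descending behind nut 4.

Emit:
carry_out:
  commands:
    - [0,0.0095,0,0.3,0,0]
    - [0.02,0,0,0,0,0]
    - [0.02,0,0,0,0,0]
    - [0.02,0,0,0,0,0]
    - [0.007,0,0,0,0,0]
    - [0,0,0,0,0,0]

```text
t: 2.9
ee_pos: [458.4, -113.8, 13.4]
orientation: [2.236, -0.011, -2.206]
ft_force: [0.1, 0.8, 0.2]
width: 10.5
```

```bash
python3 -c "
from h import *
st([620,-107.5,7])
w=cam('wrist');cv2.imwrite('pics/w3.png',w['pixels'])"
```

```text
t 2.9 pos [ 458.4 -113.8   13.4] F [0.1 0.8 0.2] w 10.5
[[ 0.013 -0.004 -1.   ]
 [-0.005 -1.     0.004]
 [-1.     0.005 -0.013]]
shift tool mm [   8.5   -7.  -161.5]
rot deg tool [179.74  -0.46   1.19]
rot deg tool [-0.26 -0.76 -0.29]
```

View pics/w3.png

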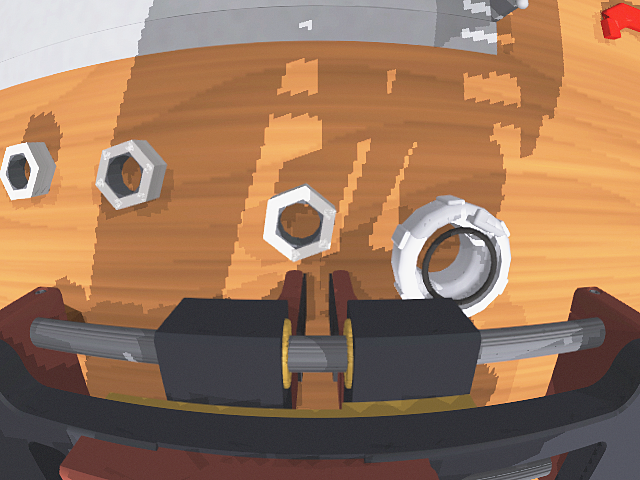

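The wrist view shows nut 4 at (300,222), about 7 mm left of the finger gap at (318,300), and the coupling clear on the right at (450,255). I'll correct the offset and go lower.

Emit:
carry_out:
  commands:
    - [0,-0.0065,0.004,-0.3,-0.8,-0.3]
    - [0.006,0,0,0,0,0]
    - [0,0,0,0,0,0]

```text
t: 3.32
ee_pos: [455.4, -107.0, 8.8]
orientation: [2.222, 0.001, -2.219]
ft_force: [-0.3, -0.4, -0.4]
width: 10.4
```

```bash
python3 -c "
from h import *
st([620,-107.5,7])"
```

```text
t 3.325 pos [ 455.4 -107.     8.8] F [-0.3 -0.4 -0.4] w 10.4
[[ 0.002  0.001 -1.   ]
 [-0.    -1.    -0.001]
 [-1.     0.    -0.002]]
shift tool mm [   2.     0.7 -164.6]
rot deg tool [-1.7992e+02  3.0000e-02 -1.4000e-01]
rot deg tool [ 0.08 -0.09 -0.02]
```

Good pose. Pushing gently.

Emit:
carry_out:
  commands:
    - [0.001,0,-0.006,0,0,0]
    - [0,0,-0.008,0,0,0]
    - [0,0,-0.009,0,0,0]
    - [0,0,-0.009,0,0,0]
    - [0,0,-0.009,0,0,0]
    - [0,0,-0.009,0,0,0]
    - [0,0,-0.009,0,0,0]
    - [0,0,-0.008,0,0,0]

```text
t: 4.32
ee_pos: [527.3, -106.9, 7.8]
orientation: [2.222, 0.001, -2.219]
ft_force: [-0.1, 0.8, -0.4]
width: 10.9
```

```bash
python3 -c "
from h import *
st([620,-107.5,8])"
```

```text
t 4.325 pos [ 527.3 -106.9    7.8] F [-0.1  0.8 -0.4] w 10.9
[[ 0.002  0.002 -1.   ]
 [-0.    -1.    -0.002]
 [-1.     0.    -0.002]]
shift tool mm [ -0.1   0.8 -92.7]
rot deg tool [-1.7991e+02  3.0000e-02 -1.4000e-01]
rot deg tool [ 0.09 -0.09 -0.02]
```

Emit:
carry_out:
  commands:
    - [0,0,-0.009,0,0,0]
    - [0,0,-0.009,0,0,0]
    - [0,0,-0.009,0,0,0]
    - [0,0,-0.009,0,0,0]
    - [0,0,-0.009,0,0,0]
    - [0,0,-0.009,0,0,0]
    - [0,0,-0.009,0,0,0]
    - [0,0,-0.008,0,0,0]

```text
t: 5.32
ee_pos: [603.0, -106.7, 7.7]
orientation: [2.222, 0.002, -2.22]
ft_force: [-0.4, 0.6, 0.2]
width: 10.7
```

Emit:
carry_out:
  commands:
    - [0,0,-0.008,0,0,0]
    - [0,0,-0.006,0,0,0]
    - [0,0,-0.004,0,0,0]
    - [0,0,-0.002,0,0,0]
    - [0,0,0,0,0,0]

```text
t: 5.95
ee_pos: [624.6, -106.6, 7.7]
orientation: [2.221, 0.002, -2.22]
ft_force: [0.3, 0.0, -0.4]
width: 10.6
```

```bash
python3 -c "
from h import *
st([620,-107.5,8])
w=cam('wrist');cv2.imwrite('pics/w4.png',w['pixels'])"
```

```text
t 5.95 pos [ 624.6 -106.6    7.7] F [ 0.3  0.  -0.4] w 10.6
[[ 0.001  0.002 -1.   ]
 [-0.    -1.    -0.002]
 [-1.     0.    -0.001]]
shift tool mm [-0.4  0.9  4.6]
rot deg tool [-1.799e+02  2.000e-02 -7.000e-02]
rot deg tool [ 0.1  -0.04 -0.01]
```

View pics/w4.png

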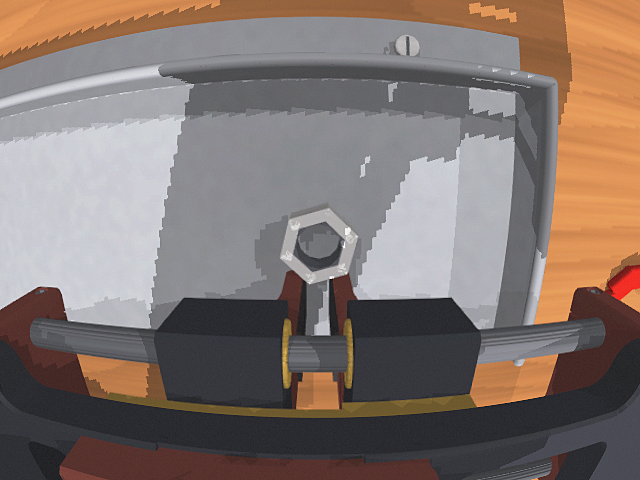

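Nut 4 is cradled at (318,245) on the tray floor, well past the lip. Next is nut 3.

Emit:
carry_out:
  commands:
    - [0,0,0.01,0,0,0]
    - [0,0,0.015,0,0,0]
    - [-0.025,0,0.01,0,0,0]
    - [-0.025,-0.015,0.02,0,0,0]
    - [0,-0.025,0.032,0,0,0]
    - [0,-0.025,0.032,0,0,0]
    - [0,-0.015,0.022,0,0,0]
    - [0,0,0,0,0,0]

```text
t: 7.0
ee_pos: [470.2, -25.2, 58.8]
orientation: [-2.218, -0.0, 2.225]
ft_force: [1.3, -0.6, 0.1]
width: 10.8
```

```bash
python3 -c "
from h import *
st([474,-25,20])"
```

```text
t 7.0 pos [470.2 -25.2  58.8] F [ 1.3 -0.6  0.1] w 10.8
[[-0.003 -0.    -1.   ]
 [ 0.    -1.     0.   ]
 [-1.    -0.     0.003]]
shift tool mm [38.8 -0.2 -4. ]
rot deg tool [ 1.7999e+02  3.0000e-02 -2.8000e-01]
rot deg tool [-0.01  0.18  0.02]
```

Emit:
carry_out:
  commands:
    - [0.015,0,0,0,0,0]
    - [0.015,0,0,0,0,0]
    - [0.012,0,0,0,0,0]
    - [0.007,0,0,0,0,0]
    - [0,0,0,0,0,0]

```text
t: 7.62
ee_pos: [472.2, -26.9, 5.3]
orientation: [-2.218, 0.002, 2.223]
ft_force: [0.1, -0.4, -0.3]
width: 10.4
```

```bash
python3 -c "
from h import *
st([620,-25,8])
w=cam('wrist');cv2.imwrite('pics/w5.png',w['pixels'])"
```

```text
t 7.625 pos [472.2 -26.9   5.3] F [ 0.1 -0.4 -0.3] w 10.4
[[-0.002 -0.002 -1.   ]
 [ 0.    -1.     0.002]
 [-1.    -0.     0.002]]
shift tool mm [  -3.    -2.2 -147.8]
rot deg tool [ 1.7989e+02  1.0000e-02 -1.8000e-01]
rot deg tool [-0.11  0.11  0.01]
```

View pics/w5.png

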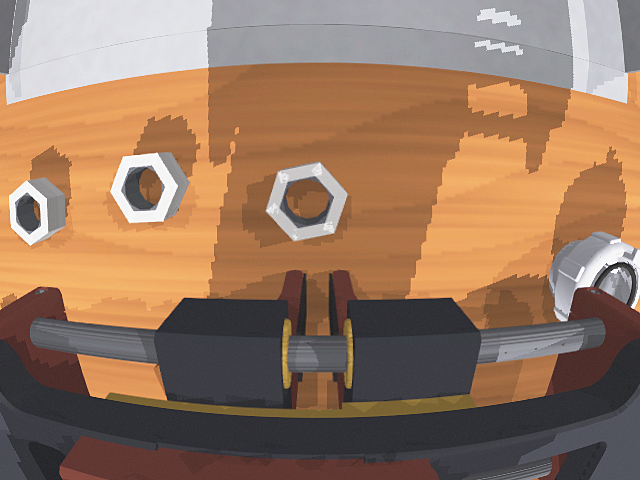

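Nut 3 is at (307,202), 11 px (about 4 mm) left of the gap. I'll correct that during the free approach, then push.

Emit:
carry_out:
  commands:
    - [-0.0025,-0.004,0,0,0,0]
    - [0,0,-0.006,0,0,0]
    - [0,0,-0.008,0,0,0]
    - [0,0,-0.009,0,0,0]
    - [0,0,-0.009,0,0,0]
    - [0,0,-0.009,0,0,0]
    - [0,0,-0.009,0,0,0]
    - [0,0,-0.009,0,0,0]

```text
t: 8.68
ee_pos: [536.3, -22.7, 9.5]
orientation: [-2.222, 0.002, 2.22]
ft_force: [-0.3, 0.2, -0.3]
width: 10.6
```

Emit:
carry_out:
  commands:
    - [0,0,-0.009,0,0,0]
    - [0,0,-0.009,0,0,0]
    - [0,0,-0.009,0,0,0]
    - [0,0,-0.009,0,0,0]
    - [0,0,-0.009,0,0,0]
    - [0,0,-0.009,0,0,0]
    - [0,0,-0.008,0,0,0]
    - [0,0,-0.006,0,0,0]

```text
t: 9.68
ee_pos: [609.0, -22.8, 9.3]
orientation: [-2.221, 0.002, 2.22]
ft_force: [-0.5, -0.3, 0.7]
width: 10.4
```

Emit:
carry_out:
  commands:
    - [0,0,-0.006,0,0,0]
    - [0,0,-0.004,0,0,0]
    - [0,0,-0.003,0,0,0]
    - [0,0,-0.001,0,0,0]
    - [0,0,0,0,0,0]

```text
t: 10.3
ee_pos: [623.9, -22.8, 9.2]
orientation: [-2.22, 0.002, 2.221]
ft_force: [-0.1, -0.0, 0.6]
width: 10.6
```

```bash
python3 -c "
from h import *
st([482,48,8])
w=cam('wrist');cv2.imwrite('pics/w6.png',w['pixels'])"
```

```text
t 10.3 pos [623.9 -22.8   9.2] F [-0.1 -0.   0.6] w 10.6
[[-0.    -0.002 -1.   ]
 [-0.    -1.     0.002]
 [-1.     0.     0.   ]]
shift tool mm [  1.3 -70.6 142. ]
rot deg tool [ 1.7991e+02 -0.0000e+00 -3.0000e-02]
rot deg tool [-0.09  0.02 -0.  ]
```

View pics/w6.png

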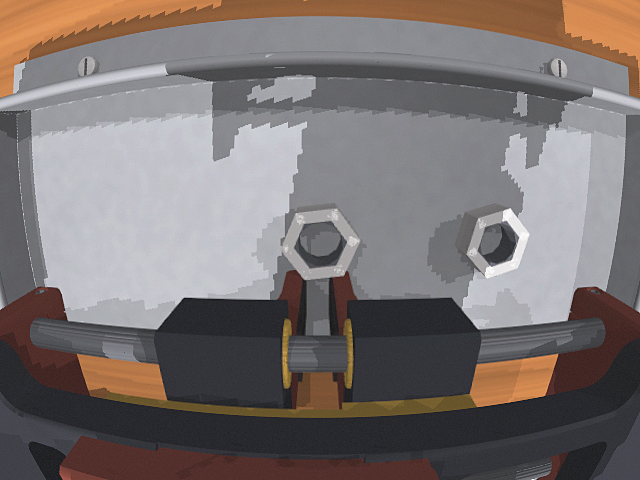

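Nut 3 is at (320,243) and nut 4 at (495,242), both on the tray floor. On to nut 2.

Emit:
carry_out:
  commands:
    - [0,0,0.01,0,0,0]
    - [0,0,0.015,0,0,0]
    - [-0.025,0,0.01,0,0,0]
    - [-0.025,-0.013,0.02,0,0,0]
    - [0,-0.022,0.032,0,0,0]
    - [0,-0.022,0.032,0,0,0]
    - [0,-0.014,0.018,0,0,0]
    - [0,0,0,0,0,0]

```text
t: 11.35
ee_pos: [474.7, 49.4, 60.5]
orientation: [-2.216, 0.003, 2.224]
ft_force: [0.8, -0.3, 0.0]
width: 10.6
```

Emit:
carry_out:
  commands:
    - [0.015,0,0,0,0,0]
    - [0.015,0,0,0,0,0]
    - [0.01,0,0,0,0,0]
    - [0.004,0,0,0,0,0]
    - [0,0,0,0,0,0]

```text
t: 11.98
ee_pos: [476.2, 47.8, 12.3]
orientation: [-2.216, 0.005, 2.223]
ft_force: [0.4, -0.9, 0.5]
width: 10.1
```

```bash
cat >> h.py <<'E'
def nutpx():
    w=cam('wrist'); p=w['pixels'].astype(int)
    m=((p[...,2]-p[...,0])<30).astype(np.uint8); m[290:]=0
    for c in cv2.findContours(m,0,2)[0]:
        x,y,a,b=cv2.boundingRect(c)
        if 40<a<110 and 40<b<110: print('nut px',x+a/2,y+b/2,a,b)
    return w
E
python3 -c "
from h import *
st([620,50,8])
w=nutpx();cv2.imwrite('pics/w7.png',w['pixels'])"
```

```text
t 11.975 pos [476.2  47.8  12.3] F [ 0.4 -0.9  0.5] w 10.1
[[-0.003 -0.005 -1.   ]
 [-0.    -1.     0.005]
 [-1.     0.     0.003]]
shift tool mm [   3.9   -2.9 -143.8]
rot deg tool [ 1.7974e+02 -1.0000e-02 -2.7000e-01]
rot deg tool [-0.26  0.17 -0.01]
nut px 159.0 213.5 68 75
nut px 312.0 191.5 80 71
```

Emit:
carry_out:
  commands:
    - [0.003,-0.0025,0,-0.2,0.1,0]
    - [0,0,-0.006,0,0,0]
    - [0,0,-0.008,0,0,0]
    - [0,0,-0.009,0,0,0]
    - [0,0,-0.009,0,0,0]
    - [0,0,-0.009,0,0,0]
    - [0,0,-0.009,0,0,0]
    - [0,0,-0.009,0,0,0]

```text
t: 13.02
ee_pos: [540.3, 50.6, 10.5]
orientation: [-2.223, 0.001, 2.22]
ft_force: [-0.6, -0.0, 0.7]
width: 10.5
```

Emit:
carry_out:
  commands:
    - [0,0,-0.009,0,0,0]
    - [0,0,-0.009,0,0,0]
    - [0,0,-0.009,0,0,0]
    - [0,0,-0.009,0,0,0]
    - [0,0,-0.009,0,0,0]
    - [0,0,-0.009,0,0,0]
    - [0,0,-0.008,0,0,0]
    - [0,0,-0.006,0,0,0]

```text
t: 14.02
ee_pos: [613.1, 50.6, 10.4]
orientation: [-2.222, 0.001, 2.22]
ft_force: [-0.6, 0.0, -0.6]
width: 10.1
```

Emit:
carry_out:
  commands:
    - [0,0,-0.005,0,0,0]
    - [0,0,-0.003,0,0,0]
    - [0,0,-0.002,0,0,0]
    - [0,0,-0.001,0,0,0]
    - [0,0,0,0,0,0]

```text
t: 14.65
ee_pos: [624.6, 50.5, 10.3]
orientation: [-2.221, 0.001, 2.221]
ft_force: [-0.9, 0.3, 1.5]
width: 10.6
```

```bash
python3 -c "
from h import *
st([474,123,8])
w=nutpx();cv2.imwrite('pics/w8.png',w['pixels'])"
```

```text
t 14.65 pos [624.6  50.5  10.3] F [-0.9  0.3  1.5] w 10.6
[[ 0.    -0.001 -1.   ]
 [ 0.    -1.     0.001]
 [-1.    -0.    -0.   ]]
shift tool mm [  2.3 -72.4 150.6]
rot deg tool [1.7997e+02 0.0000e+00 3.0000e-02]
rot deg tool [-0.03 -0.02  0.  ]
```

View pics/w8.png

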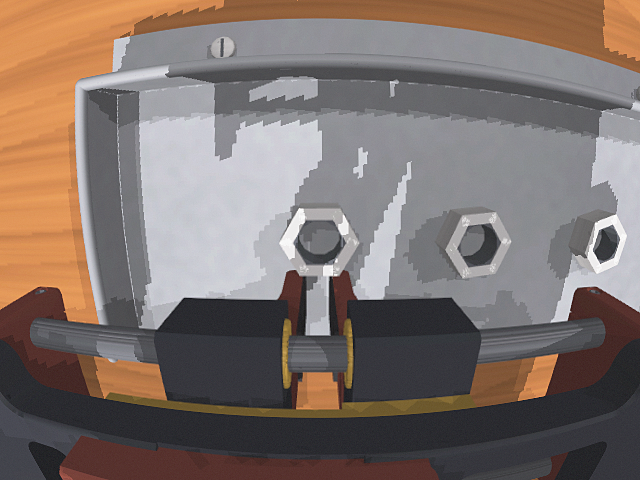

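Nuts 2, 3 and 4 are at (318,240), (475,243) and (603,242), all on the floor. The last one is nut 1.

Emit:
carry_out:
  commands:
    - [0,0,0.01,0,0,0]
    - [0,0,0.015,0,0,0]
    - [-0.025,0,0.01,0,0,0]
    - [-0.025,-0.013,0.02,0,0,0]
    - [0,-0.022,0.032,0,0,0]
    - [0,-0.022,0.032,0,0,0]
    - [0,-0.014,0.024,0,0,0]
    - [0,0,0,0,0,0]

```text
t: 15.7
ee_pos: [469.0, 122.2, 61.5]
orientation: [-2.217, 0.002, 2.224]
ft_force: [1.3, 0.2, 0.1]
width: 10.0
```

Emit:
carry_out:
  commands:
    - [0.015,0,0,0,0,0]
    - [0.015,0,0,0,0,0]
    - [0.01,0,0,0,0,0]
    - [0.004,0,0,0,0,0]
    - [0,0,0,0,0,0]

```text
t: 16.32
ee_pos: [470.6, 120.8, 13.3]
orientation: [-2.217, 0.004, 2.223]
ft_force: [-0.0, 0.3, -0.4]
width: 10.7
```

```bash
python3 -c "
from h import *
st([620,112,9])
w=nutpx();cv2.imwrite('pics/w9.png',w['pixels'])"
```

```text
t 16.325 pos [470.6 120.8  13.3] F [-0.   0.3 -0.4] w 10.7
[[-0.003 -0.003 -1.   ]
 [-0.    -1.     0.003]
 [-1.     0.     0.003]]
shift tool mm [   3.9    8.3 -149.4]
rot deg tool [ 1.7981e+02 -4.0000e-02 -2.4000e-01]
rot deg tool [-0.18  0.15 -0.02]
nut px 309.5 198.5 73 79
```

View pics/w9.png

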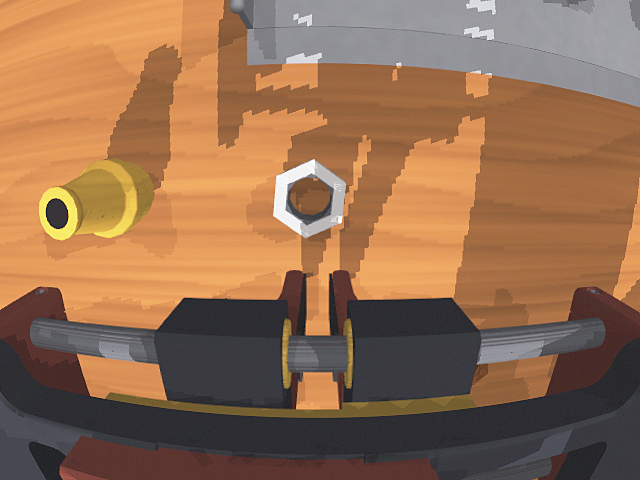

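Nut 1 is at (309,198), about 3.5 mm left of the gap, and the nozzle is clear on the far left. I'll correct that and let the push drift slightly away from the side wall.

Emit:
carry_out:
  commands:
    - [0.004,-0.0035,0,-0.2,0.1,0]
    - [0,0,-0.006,0,0,0]
    - [0,0,-0.008,0,0,0]
    - [0,0,-0.009,0,0,0]
    - [0,0.0005,-0.009,0,0,0]
    - [0,0.0005,-0.009,0,0,0]
    - [0,0.0007,-0.009,0,0,0]
    - [0,0.0007,-0.009,0,0,0]

```text
t: 17.38
ee_pos: [534.8, 122.4, 10.5]
orientation: [2.223, 0.001, -2.219]
ft_force: [-0.2, -0.1, -1.5]
width: 10.3
```

Emit:
carry_out:
  commands:
    - [0,0.0007,-0.009,0,0,0]
    - [0,0.0007,-0.009,0,0,0]
    - [0,0.0007,-0.009,0,0,0]
    - [0,0.0007,-0.009,0,0,0]
    - [0,0.0007,-0.009,0,0,0]
    - [0,0.0007,-0.009,0,0,0]
    - [0,0.0007,-0.009,0,0,0]
    - [0,0.0005,-0.008,0,0,0]

```text
t: 18.38
ee_pos: [610.7, 116.5, 10.4]
orientation: [2.223, 0.001, -2.22]
ft_force: [0.1, -0.2, 0.2]
width: 10.5
```

Emit:
carry_out:
  commands:
    - [0,0,-0.006,0,0,0]
    - [0,0,-0.004,0,0,0]
    - [0,0,-0.002,0,0,0]
    - [0,0,-0.001,0,0,0]
    - [0,0,0,0,0,0]

```text
t: 19.0
ee_pos: [624.5, 116.5, 10.3]
orientation: [2.222, 0.001, -2.22]
ft_force: [0.1, -0.0, -0.3]
width: 10.7
```

Emit:
carry_out:
  commands:
    - [0,0,0.01,0,0,0]
    - [0,0,0.015,0,0,0]
    - [-0.03,0,0.01,0,0,0]
    - [-0.04,0,0,0,0,0]
    - [-0.05,0.01,0.02,0,0,0]
    - [-0.05,0.02,0.04,0,0,0]
    - [0,0.03,0.05,0,0,0]
    - [0,0.03,0.05,0,0,0]

```text
t: 20.0
ee_pos: [422.4, 27.2, 180.0]
orientation: [2.218, 0.004, -2.219]
ft_force: [0.0, 0.1, 0.3]
width: 10.4
```

Emit:
carry_out:
  commands:
    - [0,0.045,0.02,0,0,0]
    - [0,0.05,0.01,0,0,0]
    - [0,0.055,0,0,0,0]
    - [0,0.055,0,0,0,0]
    - [0,0.055,0,0,0,0]
    - [0,0.055,0,0,0,0]
    - [0,0.04,0,0,0,0]
    - [0,0,0,0,0,0]

```text
t: 21.0
ee_pos: [380.5, -334.7, 179.7]
orientation: [2.217, 0.005, -2.219]
ft_force: [0.7, 0.6, -0.3]
width: 10.4
```

```bash
python3 -c "
from h import *
st()
d=cam('top');cv2.imwrite('pics/t10.png',d['pixels'])
s=cam('side');cv2.imwrite('pics/s10.png',s['pixels'])"
```

```text
t 21.0 pos [ 380.5 -334.7  179.7] F [ 0.7  0.6 -0.3] w 10.4
[[-0.001  0.005 -1.   ]
 [-0.001 -1.    -0.005]
 [-1.     0.001  0.001]]
rot deg tool [-1.7969e+02  7.0000e-02  9.0000e-02]
rot deg tool [ 0.31  0.06 -0.05]
```

View pics/t10.png

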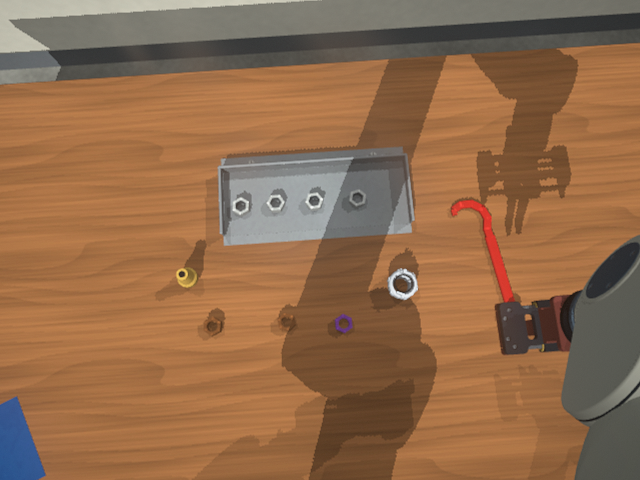

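The top view shows the four nuts inside the tray at (241,205), (277,202), (315,201) and (358,198). The nozzle (186,277) and coupling (403,284) are where they were. The visible part of the spanner hasn't moved. The gripper is clear at z = 180 mm.

```bash
python3 -c "
from h import *
d=cam('top')
for p in [(241,205),(277,202),(315,201),(358,198)]: print(onz(d,*p,14)[:2].round())
ctrl.close_job()"
```

```text
[651. 114.]
[652.  45.]
[648. -27.]
[ 648. -110.]
the job is handed in; nothing more can be done
```

I swept all four zinc nuts one at a time into the tray with nearly closed fingertips. Each was slid along the bench at about 75 mm/s, with no pinching or lifting. The job is handed in at about 21 s of the 54 s allowed; no verdict was reported.

**Final positions:** the last top view puts the nut centres at x ≈ 648–652 mm, y ≈ 114, 45, −27 and −110 mm. The flat tray floor spans x ≈ 594–721 mm and y ≈ −207 to 147 mm, so each nut is wholly inside. The closest is nut 1, about 15 mm from the left wall.

**Bystanders:** the coupling and nozzle tip show at the same pixels as at the start, and the brown and purple nuts look unmoved. The parked gripper hid the spanner's boss end in that last view. Its hook and shank showed in their first place, and the arm passed about 150 mm or more above it.

**Forces:** contact forces read at the end of each move stayed below about 2 N.

**Check that disagreed:** triangulating from the top and side cameras put the nut centres at z ≈ 1 mm, against the expected 8 mm. The sideways positions were also up to about 3.5 mm off. I used the bench height from the description and corrected each nut sideways from the wrist camera before pushing.

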